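# Mount the brass tube on the expansion apparatus

## Task

Set up the linear expansion apparatus with the brass tube: lift it out of the wooden rack and lay it gently in the V rests, its ring down in the slot of the double rest and its plain end towards the dial gauge, so that it lies level. Then slide the gauge carriage up to the tube until the plunger is pressed in by about half its 10 mm travel. Do not drop the tube, and leave the other tubes and everything else on the bench where they are.

Things in the scene. Friction and masses are not known exactly. Their poses are not given: they have to be found in the camera images.
- tube_brass: Yellow brass tube, 16 mm diameter, 200 mm long, about 150 g. Origin on its axis at mid-length; x runs along it from the hose-nipple end (-100 mm; nipple 15 mm long, 11 mm thick) to the plain end (+100 mm); roll does not matter. A dark ring, 26 mm diameter, 6 mm wide, is fixed on it at x = -60 mm. Starts in any rack notch, level, axis 50 mm above the bench, x along the rack's x.
- brass_ring (a point): Centre of the brass tube's ring, on the tube's axis (x = -60 mm of the tube).
- brass_end (a point): Centre of the brass tube's plain end face (x = +100 mm of the tube).
- tube_alu: Pale aluminium tube, about 60 g: same shape, axes and size as the brass tube; lies in another notch of the rack; not wanted, leave it there.
- tube_steel: Dark grey steel tube, about 140 g: same shape, axes and size as the brass tube; lies in another notch of the rack; not wanted, leave it there.
- rack: Fixed wooden rack, base 110 x 190 x 12 mm, origin under its centre. Tubes lie along its x in three open notches (19 mm wide, 14 mm deep) at y = -58, 0, +58 mm, cut in two cross rails (14 mm thick, at x = -42 and +42 mm, tops 56 mm above the bench); between the rails, 70 mm of each tube is free at the sides and 30 mm below.
- stand: Fixed expansion apparatus: aluminium bar 375 x 50 mm, top 18 mm above the bench, with blue V rests. Origin at bench level under the middle of a tube rightly laid in; x along the bar from the double rest to the gauge. Rests are plates 48 mm wide with a 90 degree V, 36 mm wide at its top (82 mm up); a tube in them lies level, axis 75 mm up. From x = -47 to +52 mm only the bar is below the tube.
- ring_slot (a point): Where the ring's centre belongs: x = -60 mm of the stand, 75 mm above the bench, mid in the 13 mm slot between the two plates (6 mm thick) of the double rest. The 6 mm ring has 3.5 mm of play either way along the tube; caught on a plate it holds that end 7 mm too high.
- single_rest (a point): Centre of the single rest (plate 8 mm thick) on the tube line, 75 mm above the bench, at x = +65 mm of the stand.
- gauge (a joint): Slide of the gauge carriage along the bar, m: 0 = fully drawn back, grows towards the rests, at most 0.05; starts at 0 to 0.018. About 4 N of friction; stays where it is left. At 0 the free plunger tip is 34 mm from the plain end of a tube laid centrally in the rests.
- gauge_knob (a point): Grip point on the axis of the upright black knurled knob on the carriage, 86 mm above the bench: 18 mm diameter, top at 97 mm, carriage top at 48 mm. It stands 52 mm behind the centre of the dial (58 mm diameter, face up, top at 87 mm). Moves with the carriage.
- plunger (a joint): How far the gauge's plunger is pressed in, m: 0 free, 0.010 fully in; light spring, 0.4 to 1.4 N. The red needle on the dial turns clockwise with it, one whole turn for the 10 mm: free it points at the tube, half pressed away from it.
- plunger_tip (a point): Tip of the plunger (8 mm ball), on the tube line 75 mm above the bench, facing the rests.
- beaker: Glass beaker, 72 mm wide, 95 mm high; bystander. Origin under its centre.
- burner: Gas burner with a brass pipe, base 86 mm wide, 140 mm high; bystander. Origin under its centre.
- wash_bottle: White wash bottle with red cap and spout, 68 mm wide, 175 mm high; bystander. Origin under its centre.
- dish: Glass dish with sand, 90 mm wide, 16 mm high; bystander. Origin under its centre.
- calculator: Black calculator, 150 x 78 x 16 mm; bystander. Origin under its centre.
- pencil_case: Black and red pencil case, 200 x 85 x 50 mm; bystander. Origin under its centre.
Things that resemble listed ones, but are neither listed nor needed, are in the scene too. There is more than one size of the tube_brass; the job needs the smaller.

How it is judged:
On the way, in this order (a step that is already met when the one before it is completed fails the run):
1. the brass tube lies level in the V rests, its ring in the slot of the double rest, let go (distance between brass_ring and ring_slot below 0.005 m and angle between tube_brass's own x axis and vertical between 1.5498 and 1.5918 rad and angle between the x axis of tube_brass and the x axis of stand, either way round below 0.03 rad and contact force between the fingers and tube_brass below 0.05 N and linear speed of tube_brass below 0.02 m/s), for 0.3 s.
2. the gauge is slid up and its plunger pressed in about half way (value of joint plunger between 0.0025 and 0.0075 m), for 0.2 s.
At the end, for the whole second after the job is handed in: The brass tube lies at rest and released in the rests: ring centre within 5 mm of the slot's centre, level within 1.2 degrees, along the bar within 1.7 degrees; the plunger is pressed in by 2.5 to 7.5 mm (all of step 1 and all of step 2); the robot touches nothing.
It fails at once if the brass tube is dropped (moves faster than 0.45 m/s out of the fingers) (contact force between the fingers and tube_brass below 0.05 N and linear speed of tube_brass above 0.45 m/s).
It fails at once if the aluminium tube is moved by more than 20 mm (distance of tube_alu from where it was at the start of the episode above 0.02 m).
It fails at once if the steel tube is moved by more than 20 mm (distance of tube_steel from where it was at the start of the episode above 0.02 m).
It fails at once if a bystander is moved by more than 30 mm (distance of any of beaker, burner, wash_bottle, dish, calculator, pencil_case from where it was at the start of the episode above 0.03 m).
It also fails if it takes over 51 s, if anything falls off the work surface, if the arm or the gripper's body presses on something with over 40 N, if the wrist force passes 120 N, or if a joint passes its speed limit or range.

## Robot

A 7-joint arm with a two-finger parallel gripper is mounted at the origin on the work surface. World frame = base frame: x ahead of the robot, y to its left, z up, the work surface at z = 0. Lengths are in m, angles in rad, forces in N, time in s.
With the tool pointing down it reaches from about 0.4 to 0.85 m from the base axis. Payload 4.4 kg.
Tool frame: the origin (TCP) lies midway between the tips of the shut fingers; the grasp point (between the pads) lies 19 mm behind it; z points along the fingers, y is the line along which they close (so a half turn about z gives the same grasp; the last joint's range is limited). The gripper opens to 94 mm and grips with 3 to 60 N. Pads are 16 mm wide; open, the fingers measure 119 mm over their backs; the gripper's body (75 mm by 177 mm) begins 78 mm behind the grasp point.
Start: joints at [-1.357, 0.628, 0.038, 1.517, -0.027, 0.996, -0.02], TCP at [0.179, 0.625, 0.205] pointing down, gripper open.
Joint ranges: [-3.06, 3.06], [-0.37, 2.12], [-1.25, 1.32], [0.18, 2.47], [-1.1, 4.24], [0.23, 1.98], [-2.94, 2.94]. Speed limits (rad/s): [2.57, 2.57, 3.14, 3.14, 3.14, 3.14, 3.14].

## Interface

Orientations are given as a unit quaternion [x, y, z, w].
In Python, from cell import bot, imaging, close_job gives the robot as it stands.
- The arm moves only by the tool send_rows, never from a script. Its argument "series" is a list that holds one entry, the list of rows, each a list of 7 numbers: the shift along the tool's x, y, z as a fraction of full scale, then the turn, a rotation vector about the tool's x, y, z as a fraction of full scale, then the gripper's target within -1 to 1 (fully open at 1, half-way at 0, shut at -1). A call has 1 to 8 rows; each row is the pose to reach, as a shift and turn from the pose commanded when the call began, along the tool's axes at that moment; what a row does not reach only later rows make up. Full scale, the value 1, is 0.5 m for a shift and 1.5 rad for a turn. A row lasts 1/8 s, in which the tool goes at most 62.5 mm and 10.7 degrees, less where a joint would pass 70% of its speed; a pose out of reach is approached as far as the arm can. A call with a number of a shift or a turn outside -1 to 1 is refused whole. A call with a gripper value outside its range is refused whole. The fingers move at their own pace and stop on an object; "force" is the grip in N (left out, the last holds). Time passes only in rows, so rows that repeat a pose let the fingers close. It gives the time, the measured TCP pose, the force, the opening and the grip force at its end, in the units of the state.
- bot.observe(): the state, without advancing time (a new reading comes with each control period).
- imaging.capture(name): name is "scene" or "top" or "wrist"; returns (picture, depth): 400x640x3 uint8, red, green, blue; 400x640 float32, m along the optical axis (not along the pixel's ray), 0 where there is no reading.
- imaging.camera_info(name): a dict with "vfov" (degrees; the focal length in pixels is half the picture's height over the tangent of half this angle, whatever the lens; pixels are square), "cx", "cy" (the principal point, pixels), "dist_coeffs" ([k1, k2, p1, p2, k3] as OpenCV has them; the pictures are not rectified), "R" (3x3) and "t" (3): a world point X has camera coordinates R X + t; the wrist camera has in their place "hand_eye" (4x4, takes a point from camera to tool coordinates, whose origin is the TCP and whose axes are the flange's). Camera axes: x right, y down, z forward; pixel columns grow to the right and rows downward; lengths in m; the calibration is good to about 2 mm. A picture is of the moment at which its call begins: read the wrist's pose just before it. camera_info takes no time and is no camera call.
- close_job(): hands the job in; it is judged then, once.
Trained networks look in the newest picture that a camera, given by its name, has taken for a name from the list of things; names that differ only in an ending like _2 or _b are one class to them, and where a whole thing is asked for, a point or a joint stands for the part that bears it (a point fixed in the world has none). Each returns a list of dicts, best first, with "conf" (0 to 1); they miss things now and then, are a little off and sometimes report something else, mostly with a low value. They report only what shows in the picture. A call takes as long as a camera call. They do not tell look-alikes from the thing itself.
- imaging.find_in(camera, target): "uv" ([column, row] in pixels, amid what is visible of it).
The state is a dict: "time": time; "joint_pos": joint angles; "joint_vel": joint speeds; "effort": joint torques, N m; "ee_pos": TCP position; "tcp_rot": TCP orientation; "force": force on the tool from outside, world axes, zero at the start; "moment": the same for the moment, N m; "finger_gap": finger opening in m; "grasp_force": force on a finger pad.
Only numpy, scipy, OpenCV 4.12 (cv2) and the standard library are available. Lean on these libraries where they do the work, as an engineer would, in place of code of your own. Each camera call takes 0.05 s, during which the arm holds its last target. There are 200 camera calls.

## Working session

There is one attempt and no reset: what is moved stays moved. The work goes in short steps, Python scripts to look and compute and a tool call to move; the robot and the scene stay as the last step left them, time stands still between calls to the robot, and variables do not carry over. Pictures are saved under pics/ and viewed, at most 11 in all, crops included, and the job is handed in when it is done.

Besides the shell and the picture viewer there is one more tool, called by a JSON object that holds its "api" and its "payload". send_rows: Moves the arm, as the interface text tells. Its arguments: {"type":"object","properties":{"series":{"type":"array"},"force":{"type":"number"}},"required":["series"]}

```bash
mkdir -p pics
cat > h.py <<'E'
import numpy as np, cv2
from cell import bot, imaging
from scipy.spatial.transform import Rotation as Ro
def cam(n):
    i=imaging.camera_info(n); f=200/np.tan(np.radians(i['vfov'])/2)
    K=np.array([[f,0,i['cx']],[0,f,i['cy']],[0,0,1.]]); d=np.array(i['dist_coeffs'],float)
    if 'R' in i: R=np.array(i['R']);t=np.array(i['t']); return K,d,R.T,-R.T@t
    s=bot.observe(); T=np.array(i['hand_eye']); Rt=Ro.from_quat(s['tcp_rot']).as_matrix()
    return K,d,Rt@T[:3,:3],Rt@T[:3,3]+np.array(s['ee_pos'])
def ray(c,uv):
    K,d,R,p=c; x=cv2.undistortPoints(np.array([[uv]],float),K,d)[0,0]
    return p,R@np.array([x[0],x[1],1.])
def atz(c,uv,z):
    p,r=ray(c,uv); return p+r*(z-p[2])/r[2]
def atd(c,uv,D):
    D=D[int(round(uv[1])),int(round(uv[0]))]; p,r=ray(c,uv); return p+r*D
def proj(c,X):
    K,d,R,p=c; return cv2.projectPoints((np.atleast_2d(X)-p)@R,np.zeros(3),np.zeros(3),K,d)[0][:,0]
def save(n,im,roi=None,s=1):
    if roi: im=im[roi[1]:roi[3],roi[0]:roi[2]]
    cv2.imwrite('pics/'+n,cv2.resize(im[:,:,::-1],None,fx=s,fy=s,interpolation=cv2.INTER_CUBIC))
E
python3 - <<'E'
from h import *
np.set_printoptions(precision=3,suppress=True)
s=bot.observe(); print(s['ee_pos'],s['tcp_rot'],s['time'])
for n in ['scene','top']:
    im,D=imaging.capture(n); save(n+'0.png',im,s=1.25); c=cam(n); print(n,c[3]); np.save(n+'.npy',im); np.save(n+'D.npy',D)
    for t in ['tube_brass','tube_alu','tube_steel','rack','stand','gauge_knob','beaker','burner','wash_bottle']:
        for r in imaging.find_in(n,t)[:3]: print(t,np.array(r['uv']),round(r['conf'],2),atd(c,r['uv'],D))
E
```

```text
[0.179 0.624 0.205] [ 0.139  0.99  -0.001 -0.   ] 0.0
scene [ 1.309 -0.546  0.769]
tube_brass [394.1 175. ] 0.84 [0.486 0.312 0.058]
tube_brass [340.5 147.1] 0.65 [0.213 0.342 0.016]
tube_alu [376.6 177.8] 0.74 [0.438 0.293 0.032]
tube_steel [364.8 190.5] 0.63 [0.5   0.195 0.06 ]
rack [374.3 198.5] 0.72 [0.544 0.188 0.061]
rack [368.1 192.9] 0.25 [0.51  0.197 0.057]
stand [312.  331.5] 0.68 [ 0.782 -0.176  0.029]
stand [261.4 261.8] 0.62 [ 0.544 -0.146  0.023]
gauge_knob [228.9 270.1] 0.96 [ 0.555 -0.231  0.05 ]
beaker [389.2 260.4] 0.86 [0.772 0.024 0.099]
burner [314.5 331.7] 0.89 [ 0.784 -0.172  0.028]
wash_bottle [482.8 199.3] 0.88 [0.754 0.347 0.109]
wash_bottle [393.2 177.1] 0.31 [0.486 0.31  0.052]
top [0.344 0.03  0.99 ]
tube_brass [205.1 200.7] 0.95 [0.483 0.307 0.052]
tube_brass [181.6 311.4] 0.72 [0.204 0.354 0.028]
tube_alu [226.1 200.3] 0.93 [0.484 0.252 0.06 ]
tube_steel [384.4 102.6] 0.69 [ 0.771 -0.155  0.032]
tube_steel [245.9 192.4] 0.61 [0.506 0.203 0.058]
rack [231.  201.2] 0.86 [0.489 0.25  0.01 ]
stand [372.5 172.6] 0.81 [ 0.576 -0.124  0.017]
stand [413.8 178.7] 0.5 [ 0.547 -0.216  0.088]
gauge_knob [415.1 177.1] 0.96 [ 0.552 -0.22   0.085]
gauge_knob [374.8 171.3] 0.34 [ 0.579 -0.129  0.021]
beaker [311.6 102.7] 0.78 [0.776 0.045 0.003]
beaker [204.4 203.5] 0.45 [0.475 0.308 0.055]
burner [388.4 102. ] 0.59 [ 0.765 -0.163  0.049]
burner [329.5 241.2] 0.24 [ 0.391 -0.012  0.016]
wash_bottle [184.8 102.7] 0.73 [0.717 0.358 0.122]
```

View pics/top0.png

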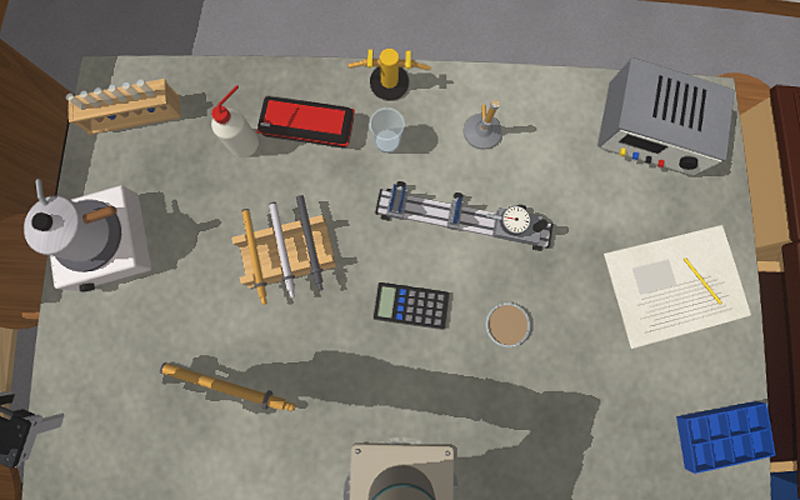

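View pics/scene0.png

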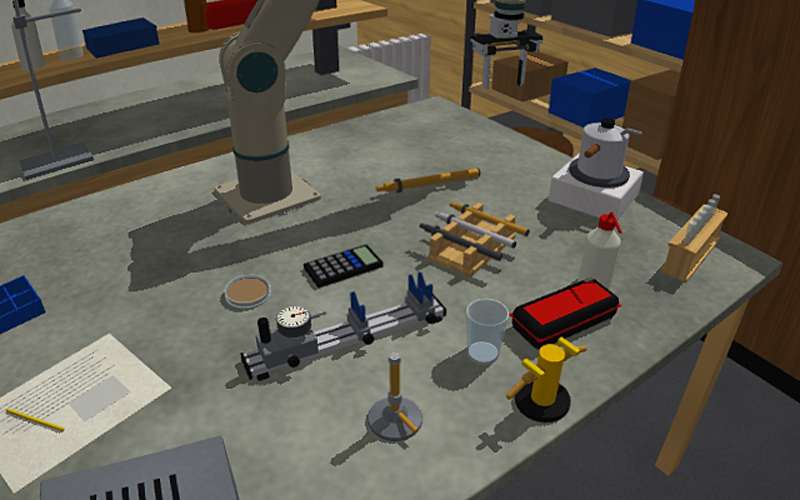

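The top view shows three brass-coloured candidates:
- the rack tube at (205,200)
- the larger tube lying on the bench at (181,311)
- the burner pipe at (388,102)

I choose the rack tube at (205,200), because the job needs the smaller tube and it lies in a notch. The stand runs from the double rest at (318,158) to the knob at (433,187). Next is one close crop to check.

Run:
```python
from h import *
im=np.load('top.npy'); a=im[150:250,180:280]; b=im[130:210,290:450]
A=cv2.resize(a,(500,500),interpolation=cv2.INTER_CUBIC)
cv2.imwrite('pics/c1.png',A[:,:,::-1])
cv2.imwrite('pics/c2.png',cv2.resize(b,(800,400),interpolation=cv2.INTER_CUBIC)[:,:,::-1])
```

```text
(no output)
```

View pics/c1.png

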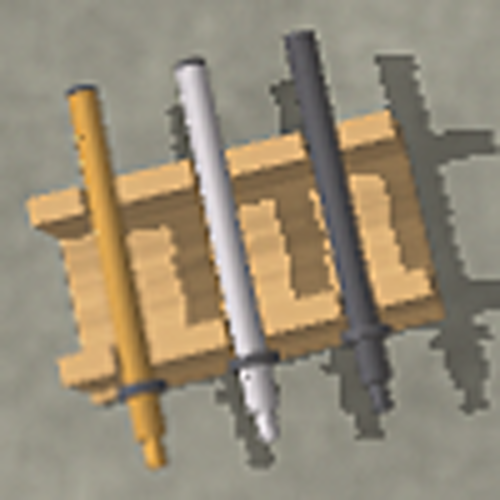

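View pics/c2.png

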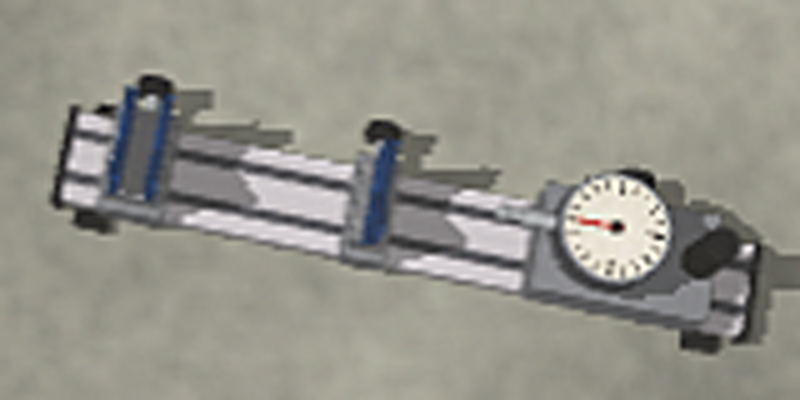

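The crops show the rack tube is the 16 mm one. Its ring is at top px (208,227.6) and its plain end at (196.6,168), pointing away from the robot. The double-rest plates are centred near crop (141,145), the single rest near (381,190) and the dial near (616,227).

```bash
cat >> h.py <<'E'
def plan(target,yaw,wp=None):
    "shift (tool axes, fraction) and turn (rotvec, fraction) from present pose to vertical pose, yaw=tool x angle deg"
    s=bot.observe(); R0=Ro.from_quat(s['tcp_rot']); a=np.radians(yaw)
    x=np.array([np.cos(a),np.sin(a),0]); z=np.array([0,0,-1.]); y=np.cross(z,x)
    R1=Ro.from_matrix(np.c_[x,y,z])
    print('shift',R0.inv().apply(np.array(target)-s['ee_pos'])/0.5,'turn',(R0.inv()*R1).as_rotvec()/1.5,'gap',s['finger_gap'],'F',s['force'],'t',s['time'])
E
python3 - <<'E'
from h import *
np.set_printoptions(precision=4,suppress=True)
c=cam('top')
A=lambda u,v,z:atz(c,(180+u/5-.4,150+v/5-.4),z)
B=lambda u,v,z:atz(c,(290+u/5-.4,130+v/5-.4),z)
ring=A(141,388,.050); end=A(83,90,.05); d=end-ring; print('ring',ring,'end',end,np.linalg.norm(d),'ang',np.degrees(np.arctan2(d[1],d[0])))
mid=ring+d/np.linalg.norm(d)*.06; print('mid',mid)
pl=[B(130,90,.082),B(118,197,.082),B(165,93,.082),B(152,200,.082)]; dr=np.mean(pl,0)
sr=(B(391,138,.082)+B(372,243,.082))/2; dial=B(616,227,.087); print('dr',dr,'sr',sr,'dial',dial, [np.linalg.norm(pl[0]-pl[1]),np.linalg.norm(dr-sr)])
for e in (sr,dial): print(np.degrees(np.arctan2(*(e-dr)[1::-1])))
print('knob',B(710,240,.097), 'tip',B(503,213,.075))
t=np.degrees(np.arctan2(d[1],d[0])); plan([mid[0],mid[1],.2],t+180)
E
```

```text
ring [0.4156 0.296  0.05  ] end [0.5688 0.3381 0.05  ] 0.15886025586762084 ang 15.394166849487009
mid [0.4735 0.3119 0.05  ]
dr [0.5928 0.0238 0.082 ] sr [ 0.5729 -0.0971  0.082 ] dial [ 0.5564 -0.214   0.087 ] [np.float64(0.05579871042879826), np.float64(0.1224542406589152)]
-99.35516348399315
-98.70740634830798
knob [ 0.5489 -0.2583  0.097 ] tip [ 0.5647 -0.1596  0.075 ]
shift [-0.7379 -0.439   0.011 ] turn [ 0.      0.     -0.3657] gap 0.09397243082339976 F [-0.3891 -0.2761 -0.1107] t 1.0
```

{"api": "send_rows", "payload": {"series": [[[-0.088, -0.053, 0.001, 0, 0, -0.04, 0], [-0.19, -0.114, 0.003, 0, 0, -0.09, 0], [-0.295, -0.175, 0.004, 0, 0, -0.15, -0.15], [-0.4, -0.237, 0.006, 0, 0, -0.2, -0.15], [-0.5, -0.3, 0.007, 0, 0, -0.25, -0.15], [-0.605, -0.36, 0.009, 0, 0, -0.3, -0.15], [-0.694, -0.413, 0.01, 0, 0, -0.345, -0.15], [-0.738, -0.439, 0.011, 0, 0, -0.366, -0.15]]], "force": 25}}

```text
time: 2.0
ee_pos: [0.4761, 0.3085, 0.2001]
tcp_rot: [-0.132, 0.991, -0.001, 0.0]
force: [-0.5, -0.3, -0.1]
finger_gap: 0.0403
grasp_force: 0.0
```

Run:
```python
from h import *
np.set_printoptions(precision=4,suppress=True)
s=bot.observe(); print(s['ee_pos'],s['tcp_rot'],s['joint_vel'])
c=cam('wrist'); im,D=imaging.capture('wrist'); save('w1.png',im); np.save('w1.npy',im)
P=[[.4735,.3119,.05],[.4156,.296,.05],[.5688,.3381,.05]]; print(proj(c,P), c[3], c[2][:,2])
for r in imaging.find_in('wrist','brass_ring')+imaging.find_in('wrist','tube_brass'): print(r,atz(c,r['uv'],.05))
```

```text
[0.4761 0.3085 0.2001] [-0.1325  0.9912 -0.0006  0.0005] [ 0.3618  0.0505 -0.0908 -0.0804  0.0232  0.0333  0.5491]
[[320.9683 185.3532]
 [321.0514 132.4185]
 [320.8603 262.3187]] [0.3994 0.2891 0.3799] [ 0.2606  0.0691 -0.963 ]
{'uv': [513.2, 12.8], 'conf': 0.93} [0.2474 0.4527 0.05  ]
{'uv': [322.3, 177.8], 'conf': 0.66} [0.4645 0.311  0.05  ]
{'uv': [323.3, 174.8], 'conf': 0.91} [0.4608 0.3112 0.05  ]
{'uv': [512.6, 13.6], 'conf': 0.85} [0.2482 0.4524 0.05  ]
{'uv': [110.1, 297.1], 'conf': 0.64} [0.694  0.0824 0.05  ]
```

View pics/w1.png

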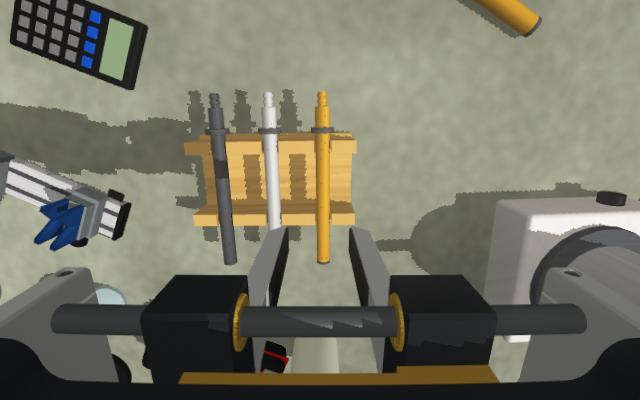

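The wrist view matches the top-view estimate: the ring is at (322,130) and the plain end at (323,262), with the brass tube between the fingers. I'll refine by colour and plan the descent.

Run:
```python
from h import *
np.set_printoptions(precision=4,suppress=True)
c=cam('wrist'); im,D=imaging.capture('wrist')
h=cv2.cvtColor(im,cv2.COLOR_RGB2HSV)
for r in (105,110,145,160,175,190,240,250):
    row=h[r,305:340]; m=(row[:,1]>185)&(row[:,0]<26); print(r,np.where(m)[0]+305)
col=im[118:142,318:327].mean(1).sum(1); print(col.round())
col=im[250:272,319:326].mean(1).sum(1); print(col.round())
P=[[.4735,.3119,.05],[.4156,.296,.05],[.5688,.3381,.05]]; print(proj(c,P))
plan([.4735,.3119,.031],195.4)
```

```text
105 []
110 [324]
145 [319 320 321 322 324 325]
160 [318 320 321 322 323 324 325]
175 [317 318 319 320 321 322 323 324 325]
190 [317 318 319 320 321 322 323 324 325]
240 [316 317 318 319 320 321 322 323 324 325]
250 [316 317 318 319 320 321 322 323 324 325]
[448. 454. 455. 454. 454. 453. 454. 453. 453. 422. 329. 289. 304. 308.
 315. 325. 343. 421. 449. 449. 449. 449. 449. 449.]
[447. 446. 445. 445. 445. 444. 442. 441. 440. 441. 439. 437. 418. 290.
 266. 347. 430. 436. 434. 437. 440. 443.]
[[318.3594 186.4389]
 [318.302  133.5884]
 [318.4653 263.3021]]
shift [-0.0009 -0.0019  0.3379] turn [ 0.0006 -0.0003 -0.0003] gap 0.0400316767950455 F [-0.3232  0.911   0.2928] t 2.2
```

{"api": "send_rows", "payload": {"series": [[[0.001, 0.002, 0.1, 0, 0, 0, -0.15], [0.001, 0.002, 0.2, 0, 0, 0, -0.15], [0.001, 0.002, 0.28, 0, 0, 0, -0.15], [0.001, 0.002, 0.325, 0, 0, 0, -0.15], [0.001, 0.002, 0.338, 0, 0, 0, -0.15], [0.001, 0.002, 0.338, 0, 0, 0, -0.15], [0.001, 0.002, 0.338, 0, 0, 0, -0.5], [0.001, 0.002, 0.338, 0, 0, 0, -1]]]}}

```text
time: 3.2
ee_pos: [0.4733, 0.3133, 0.032]
tcp_rot: [-0.134, 0.991, 0.0, 0.001]
force: [-0.5, -0.7, 0.7]
finger_gap: 0.0233
grasp_force: 0.0
```

{"api": "send_rows", "payload": {"series": [[[0, 0, 0, 0, 0, 0, -1], [0, 0, 0, 0, 0, 0, -1], [0, 0, 0, 0, 0, 0, -1]]]}}

```text
time: 3.58
ee_pos: [0.4732, 0.3129, 0.0316]
tcp_rot: [-0.134, 0.991, 0.0, 0.0]
force: [-0.4, -0.5, 5.6]
finger_gap: 0.0156
grasp_force: 25.0
```

{"api": "send_rows", "payload": {"series": [[[0, 0, -0.02, 0, 0, 0, -1], [0, 0, -0.07, 0, 0, 0, -1], [0, 0, -0.14, 0, 0, 0, -1], [0, 0, -0.21, 0, 0, 0, -1], [0, 0, -0.26, 0, 0, 0, -1], [0, 0, -0.28, 0, 0, 0, -1], [0, 0, -0.28, 0, 0, 0, -1]]]}}

```text
time: 4.45
ee_pos: [0.4728, 0.3126, 0.1711]
tcp_rot: [-0.134, 0.991, 0.0, 0.0]
force: [-0.4, -0.6, -1.3]
finger_gap: 0.0156
grasp_force: 25.0
```

Run:
```python
from h import *
np.set_printoptions(precision=4,suppress=True)
s=bot.observe(); c=cam('wrist'); im,D=imaging.capture('wrist'); save('w2.png',im)
print(s['ee_pos'],s['finger_gap'],s['grasp_force'],s['moment'])
R=Ro.from_quat(s['tcp_rot'])
X=[np.array(s['ee_pos'])+R.apply([a,0,-.019]) for a in (.06,.0,-.1,.1,.115)]; print(proj(c,X))
d=np.array([-.1,-.93,0])
# stand target: from top-view
st=np.array([.5928,.0238]); u=np.array([np.cos(np.radians(-98.9)),np.sin(np.radians(-98.9))]); o=st+.06*u; print('stand origin',o)
plan([o[0],o[1],.17],81.1)
```

```text
[0.4728 0.3126 0.1711] 0.015611336130524222 24.995730221271515 [0.0615 0.0182 0.0615]
[[316.2628 151.9827]
 [316.3137 251.9319]
 [316.4017 381.0475]
 [316.2334  73.9586]
 [316.2242  42.1604]]
stand origin [ 0.5835 -0.0355]
shift [-0.0294 -0.7297  0.001 ] turn [-0.0009 -0.0002  1.3302] gap 0.015346629405495348 F [-0.9342 -0.7989 -1.1603] t 4.5
```

View pics/w2.png

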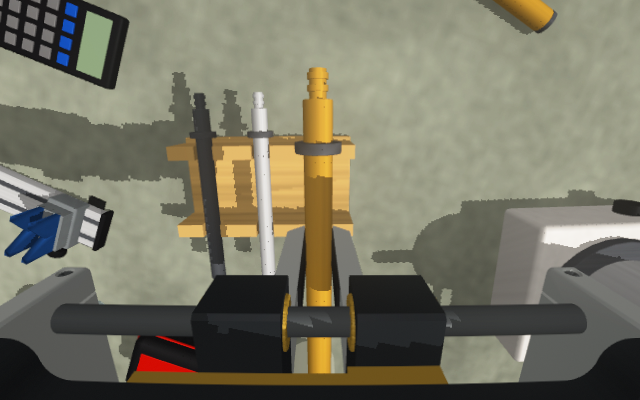

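The tube is held between the pads, with its ring at (318,148.5). That is about 2–3 mm further towards the nipple end than nominal. The aluminium and steel tubes are unmoved. Now I'll carry it over to the stand.

{"api": "send_rows", "payload": {"series": [[[-0.001, -0.03, 0, 0, 0, 0.05, -1], [-0.003, -0.08, 0, 0, 0, 0.14, -1], [-0.005, -0.14, 0, 0, 0, 0.24, -1], [-0.008, -0.2, 0, 0, 0, 0.35, -1], [-0.01, -0.26, 0, 0, 0, 0.46, -1], [-0.013, -0.32, 0, 0, 0, 0.57, -1], [-0.016, -0.39, 0, 0, 0, 0.68, -1]]]}}

```text
time: 5.38
ee_pos: [0.5319, 0.1248, 0.1701]
tcp_rot: [0.371, 0.929, -0.001, -0.001]
force: [1.0, 0.8, 0.0]
finger_gap: 0.0154
grasp_force: 25.0
```

Run:
```python
from h import *
np.set_printoptions(precision=4,suppress=True)
print(bot.observe()['ee_pos'])
plan([.5835,-.0355,.17],81.1)
```

```text
[0.5319 0.1248 0.1701]
shift [-0.2955 -0.1616  0.0003] turn [-0.0013  0.0002  0.6446] gap 0.01543891651399354 F [0.9709 0.8098 0.014 ] t 5.375
```

{"api": "send_rows", "payload": {"series": [[[-0.04, -0.022, 0, 0, 0, 0.1, -1], [-0.09, -0.05, 0, 0, 0, 0.2, -1], [-0.14, -0.077, 0, 0, 0, 0.31, -1], [-0.19, -0.104, 0, 0, 0, 0.42, -1], [-0.24, -0.131, 0, 0, 0, 0.52, -1], [-0.275, -0.15, 0, 0, 0, 0.6, -1], [-0.294, -0.161, 0, 0, 0, 0.643, -1], [-0.294, -0.161, 0, 0, 0, 0.643, -1]]]}}

```text
time: 6.38
ee_pos: [0.5844, -0.0334, 0.1704]
tcp_rot: [0.757, 0.654, -0.001, -0.0]
force: [0.6, 0.0, -1.8]
finger_gap: 0.0152
grasp_force: 25.0
```

Run:
```python
from h import *
np.set_printoptions(precision=4,suppress=True)
s=bot.observe(); c=cam('wrist'); im,D=imaging.capture('wrist'); np.save('w3.npy',im); np.save('w3D.npy',D); save('w3.png',im,(160,20,480,280),2.5)
print(s['ee_pos'],np.degrees(np.arctan2(*Ro.from_quat(s['tcp_rot']).apply([1,0,0])[1::-1])))
import pickle; pickle.dump(c,open('w3c.pkl','wb'))
print(proj(c,[[.5928,.0238,.082],[.5729,-.0971,.082]]))
R=Ro.from_quat(s['tcp_rot']); print(proj(c,[np.array(s['ee_pos'])+R.apply([a,0,-.019]) for a in (.06,.1)]))
# tube tilt from depth: top surface along the tube
for r in range(80,240,12):
    if D[r,318]>0: print(r,atd(c,(318,r),D),im[r,318])
```

```text
[ 0.5844 -0.0334  0.1704] 81.61917942876568
[[319.3329 140.5347]
 [317.026  262.5926]]
[[319.685  152.7254]
 [319.8847  74.7973]]
80 [0.5976 0.0628 0.1935] [206 153  55]
92 [0.5968 0.057  0.1945] [204 154  53]
104 [0.5959 0.0512 0.1977] [202 150  54]
116 [0.5951 0.0454 0.1975] [200 150  53]
128 [0.5942 0.0396 0.1981] [200 149  52]
140 [0.5934 0.0336 0.1979] [198 148  51]
152 [0.5925 0.028  0.2019] [85 84 82]
164 [0.5915 0.0213 0.1974] [199 148  53]
176 [0.5906 0.0148 0.1968] [199 148  53]
188 [0.5896 0.008  0.1959] [198 148  53]
200 [0.5887 0.0018 0.1978] [199 148  53]
212 [ 0.5877 -0.005   0.1975] [201 148  53]
224 [ 0.5866 -0.0126  0.1961] [201 149  52]
236 [ 0.5856 -0.0192  0.1975] [201 149  51]
```

View pics/w3.png

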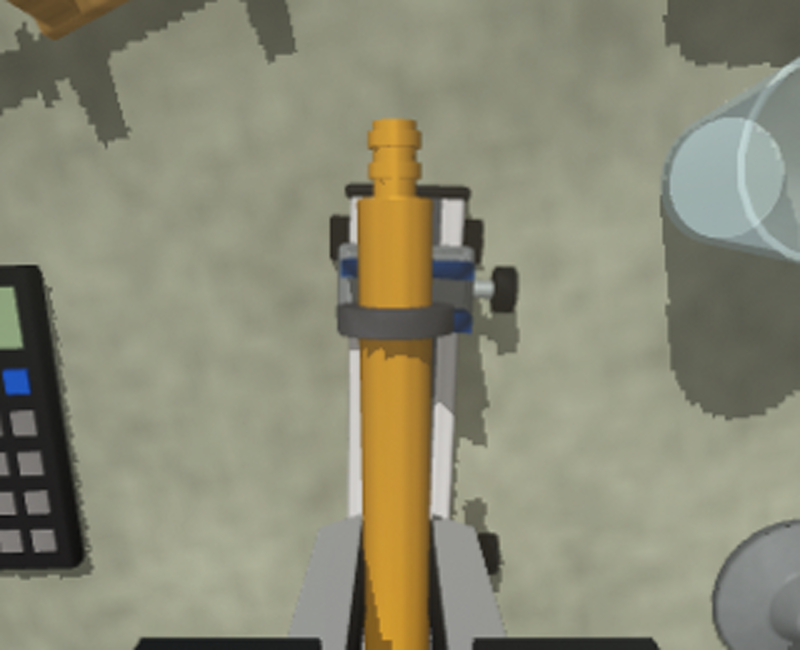

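The wrist view shows the ring at (318,149). The double-rest plates are at rows 128 and 148, centred near column 323. The tube is level by depth. I'll get the slot more exactly from the blue pixels with depth.

Run:
```python
from h import *
import pickle
np.set_printoptions(precision=4,suppress=True)
u=np.array([np.cos(np.radians(-99)),np.sin(np.radians(-99))]); v=np.array([-u[1],u[0]])
def pts(im,D,c,roi):
    h=cv2.cvtColor(im,cv2.COLOR_RGB2HSV); x0,y0,x1,y1=roi; P=[]
    for r in range(y0,y1):
        for q in range(x0,x1):
            if 105<h[r,q,0]<125 and h[r,q,1]>130 and h[r,q,2]>40 and D[r,q]>0: P.append(atd(c,(q,r),D))
    return np.array(P)
o=np.array([.5928,.0238])
for n,im,D,c,roi in [('top',np.load('top.npy'),np.load('topD.npy'),cam('top'),(305,140,375,185)),('wrist',np.load('w3.npy'),np.load('w3D.npy'),pickle.load(open('w3c.pkl','rb')),(280,100,360,170))]:
    P=pts(im,D,c,roi); P=P[(P[:,2]>.05)&(P[:,2]<.1)]; a=(P[:,:2]-o)@u; b=(P[:,:2]-o)@v
    print(n,len(P))
    for lo,hi in ((-.03,0),(0,.03),(.1,.15)):
        m=(a>lo)&(a<hi)
        if m.sum(): print(lo,m.sum(),'a',a[m].mean(),a[m].min(),a[m].max(),'b',b[m].min(),b[m].max(),'z',P[m,2].mean())
    print(np.histogram(a,bins=np.arange(-.02,.02,.002)))
plan([.5835,-.0355,.17],81)
```

```text
top 80
-0.03 27 a -0.01098450825230853 -0.013075341025111091 -0.008414649969639703 b -0.019527904446442843 0.02621868068417541 z 0.0739241893423468
0 22 a 0.007897821167164205 0.006289293199077296 0.009201469970021069 b -0.019993186733878964 0.027411256127465745 z 0.07272008377843343
0.1 31 a 0.12189684183138584 0.12003860163319703 0.12484690723702653 b -0.02121771114493938 0.024946779015291628 z 0.07076613502716717
(array([ 0,  0,  0,  5, 15,  7,  0,  0,  0,  0,  0,  0,  0, 11, 11,  0,  0,
        0,  0]), array([-0.02 , -0.018, -0.016, -0.014, -0.012, -0.01 , -0.008, -0.006,
       -0.004, -0.002, -0.   ,  0.002,  0.004,  0.006,  0.008,  0.01 ,
        0.012,  0.014,  0.016,  0.018]))
wrist 9
-0.03 8 a -0.013119091475167606 -0.01381239778666407 -0.009945721875124347 b -0.020178328997837516 0.017610256518574247 z 0.07670360348601485
0 1 a 0.010051180408666677 0.010051180408666677 0.010051180408666677 b 0.02545621686727361 0.02545621686727361 z 0.08170167896295272
(array([0, 0, 0, 7, 0, 1, 0, 0, 0, 0, 0, 0, 0, 0, 0, 1, 0, 0, 0]), array([-0.02 , -0.018, -0.016, -0.014, -0.012, -0.01 , -0.008, -0.006,
       -0.004, -0.002, -0.   ,  0.002,  0.004,  0.006,  0.008,  0.01 ,
        0.012,  0.014,  0.016,  0.018]))
shift [-0.007  -0.0007  0.0009] turn [-0.0008 -0.0001  0.0086] gap 0.015406580318271995 F [-0.2925  0.8508 -0.9994] t 6.425
```

Run:
```python
from h import *
np.set_printoptions(precision=4,suppress=True)
plan([.5864,-.0364,.085],80.6)
```

```text
shift [-0.0079  0.0055  0.1709] turn [-0.0008 -0.0001  0.0133] gap 0.015406580318271995 F [-0.2925  0.8508 -0.9994] t 6.425
```

{"api": "send_rows", "payload": {"series": [[[-0.008, 0.006, 0.04, 0, 0, 0.013, -1], [-0.008, 0.006, 0.09, 0, 0, 0.013, -1], [-0.008, 0.006, 0.14, 0, 0, 0.013, -1], [-0.008, 0.006, 0.165, 0, 0, 0.013, -1], [-0.008, 0.006, 0.171, 0, 0, 0.013, -1], [-0.008, 0.006, 0.171, 0, 0, 0.013, -1]]]}}

```text
time: 7.18
ee_pos: [0.5876, -0.0367, 0.0857]
tcp_rot: [0.763, 0.647, 0.0, 0.0]
force: [0.3, -0.5, -0.5]
finger_gap: 0.0154
grasp_force: 25.0
```

Run:
```python
from h import *
np.set_printoptions(precision=4,suppress=True)
s=bot.observe(); c=cam('wrist'); im,D=imaging.capture('wrist'); np.save('w4.npy',im); save('w4.png',im,(200,40,440,220),3.3)
print(s['ee_pos'],np.degrees(np.arctan2(*Ro.from_quat(s['tcp_rot']).apply([1,0,0])[1::-1])))
S=np.array([.5966,.0253,.082]); u=np.array([-.1633,-.9866,0]);v=np.array([.9866,-.1633,0])
print(proj(c,[S-.0125*u,S-.0065*u,S+.0065*u,S+.0125*u]))
h=cv2.cvtColor(im,cv2.COLOR_RGB2HSV); m=(h[:,:,0]>105)&(h[:,:,0]<125)&(h[:,:,1]>130)&(h[:,:,2]>40)
for r in range(100,170):
    q=np.where(m[r,260:380])[0]+260
    if len(q): print(r,q.min(),q.max(),len(q))
for r in range(118,165,2): print(r,atd(c,(318,r),D),im[r,318])
```

```text
[ 0.5876 -0.0367  0.0857] 80.60873418445796
[[317.6338 123.2509]
 [317.6249 133.2719]
 [317.6065 154.4173]
 [317.5983 163.9197]]
123 286 291 3
124 338 345 7
125 338 339 2
128 278 278 1
129 278 279 2
130 278 280 3
131 278 354 4
132 278 354 6
133 353 354 2
150 284 288 5
151 285 288 4
152 284 293 10
153 287 346 12
154 287 346 12
155 288 344 5
156 341 341 1
159 279 279 1
160 279 280 2
161 279 281 3
162 279 353 5
163 279 353 7
118 [0.5994 0.0409 0.1131] [203 152  53]
120 [0.5993 0.0399 0.1121] [203 152  54]
122 [0.5991 0.039  0.1133] [202 151  54]
124 [0.599  0.038  0.1132] [203 152  54]
126 [0.5988 0.037  0.1131] [203 152  55]
128 [0.5986 0.036  0.112 ] [202 151  53]
130 [0.5985 0.035  0.1121] [202 151  53]
132 [0.5983 0.034  0.1125] [203 150  54]
134 [0.5982 0.0331 0.1133] [203 151  54]
136 [0.598  0.032  0.1115] [203 151  53]
138 [0.5978 0.0311 0.1127] [202 151  54]
140 [0.5977 0.03   0.1121] [201 150  53]
142 [0.5975 0.0291 0.1133] [201 150  52]
144 [0.5974 0.0285 0.1173] [85 83 81]
146 [0.5972 0.0275 0.1171] [88 87 85]
148 [0.5971 0.0265 0.1172] [86 84 83]
150 [0.5969 0.0255 0.1171] [86 83 83]
152 [0.5968 0.0246 0.1178] [85 84 82]
154 [0.5966 0.0234 0.1161] [86 84 82]
156 [0.5963 0.0219 0.1128] [119  92  48]
158 [0.5961 0.0206 0.111 ] [130  96  40]
160 [0.596  0.0199 0.1134] [201 150  53]
162 [0.5958 0.0188 0.1125] [201 150  53]
164 [0.5956 0.0177 0.1123] [202 151  53]
```

View pics/w4.png

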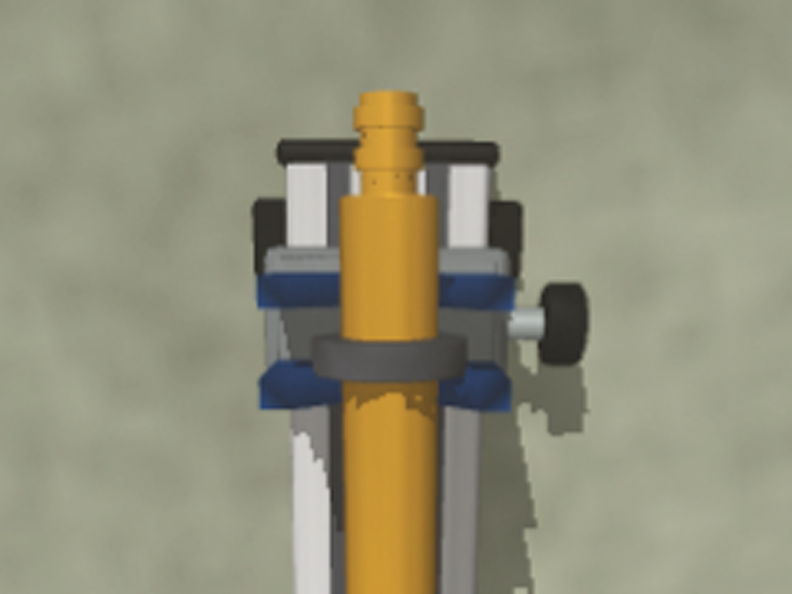

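The ring at row 149 (y = 0.026) is within 1 mm of the slot centre. The slot spans rows 133–154 at z = 0.082, mid-point y = 0.0253. The tube sits about 1 mm to the right of centre, so I'll lower it with a 1 mm correction.

{"api": "send_rows", "payload": {"series": [[[-0.001, -0.002, 0.01, 0, 0, 0, -1], [-0.001, -0.002, 0.024, 0, 0, 0, -1], [-0.001, -0.002, 0.036, 0, 0, 0, -1], [-0.001, -0.002, 0.046, 0, 0, 0, -1], [-0.001, -0.002, 0.053, 0, 0, 0, -1], [-0.001, -0.002, 0.057, 0, 0, 0, -1], [-0.001, -0.002, 0.059, 0, 0, 0, -1], [-0.001, -0.002, 0.059, 0, 0, 0, -1]]]}}

```text
time: 8.22
ee_pos: [0.5863, -0.037, 0.0569]
tcp_rot: [0.763, 0.647, 0.0, -0.0]
force: [-1.8, 0.4, 5.0]
finger_gap: 0.0149
grasp_force: 25.0
```

It makes contact at axis height 0.076, so it has seated and not caught on a plate. Now I'll release and check.

{"api": "send_rows", "payload": {"series": [[[0, 0, 0.001, 0, 0, 0, -0.6], [0, 0, 0.001, 0, 0, 0, -0.45], [0, 0, 0.001, 0, 0, 0, -0.3], [0, 0, 0.001, 0, 0, 0, -0.15], [0, 0, 0.001, 0, 0, 0, -0.1], [0, 0, 0.001, 0, 0, 0, -0.1]]]}}

```text
time: 8.98
ee_pos: [0.5862, -0.037, 0.0554]
tcp_rot: [0.763, 0.647, -0.0, -0.0]
force: [0.1, -0.6, 0.1]
finger_gap: 0.0422
grasp_force: 0.0
```

Run:
```python
from h import *
np.set_printoptions(precision=4,suppress=True)
c=cam('wrist'); im,D=imaging.capture('wrist')
for r in (90,110,125,145,150,155,160,180,200,220,240): print(r,atd(c,(319,r),D),im[r,319])
s=bot.observe(); print(s['ee_pos'],s['force'],s['finger_gap'],s['time'])
```

```text
90 [0.6008 0.0539 0.081 ] [198 149  56]
110 [0.5992 0.0443 0.0843] [206 155  55]
125 [0.598  0.0371 0.0827] [206 155  54]
145 [0.5965 0.0277 0.0888] [88 86 86]
150 [0.5961 0.0254 0.0892] [85 84 83]
155 [0.5957 0.0228 0.088 ] [81 79 78]
160 [0.5952 0.0196 0.0834] [130  97  40]
180 [0.5934 0.009  0.0831] [203 151  53]
200 [ 0.5917 -0.0018  0.0835] [203 151  53]
220 [ 0.5898 -0.0132  0.0834] [205 153  54]
240 [ 0.5879 -0.0247  0.0841] [206 153  52]
[ 0.5862 -0.037   0.0554] [0.1855 0.4153 0.2   ] 0.042196125670200015 9.025
```

The tube is released. Its top is at 0.083 along its whole length, so it is level, and the ring is at y = 0.025 in the slot. I'll retreat upwards and go over the knob.

{"api": "send_rows", "payload": {"series": [[[0, 0, -0.03, 0, 0, 0, -0.1], [0, 0, -0.1, 0, 0, 0, -0.1], [0, 0, -0.19, 0, 0, 0, 0], [-0.07, 0, -0.26, 0, 0, 0, 0.2], [-0.17, 0, -0.29, 0, 0, 0, 0.2], [-0.28, 0, -0.29, 0, 0, 0, 0.2], [-0.38, 0, -0.29, 0, 0, 0, 0.2], [-0.44, 0, -0.29, 0, 0, 0, 0.2]]]}}

```text
time: 10.02
ee_pos: [0.5492, -0.2576, 0.2019]
tcp_rot: [0.764, 0.645, -0.0, 0.001]
force: [-0.7, 0.7, -0.7]
finger_gap: 0.0561
grasp_force: 0.0
```

{"api": "send_rows", "payload": {"series": [[[0, 0, 0, 0, 0, 0, 0.2], [0, 0, 0, 0, 0, 0, 0.2]]]}}

```text
time: 10.28
ee_pos: [0.5508, -0.2525, 0.2008]
tcp_rot: [0.762, 0.647, 0.001, -0.0]
force: [-0.4, -0.0, -0.1]
finger_gap: 0.0565
grasp_force: 0.0
```

Run:
```python
from h import *
np.set_printoptions(precision=4,suppress=True)
s=bot.observe(); print(s['ee_pos'],s['time'],s['joint_pos'])
c=cam('wrist'); im,D=imaging.capture('wrist'); save('w5.png',im); 
print(proj(c,[[.5479,-.2653,.097],[.5564,-.214,.087],[.5702,-.1326,.075],[.5647,-.1596,.075]]))
for t in ['gauge_knob','plunger_tip','brass_end']:
  for r in imaging.find_in('wrist',t)[:2]: print(t,r,atd(c,r['uv'],D))
```

```text
[ 0.5508 -0.2525  0.2008] 10.275 [ 0.1055  0.6067  0.4549  1.6603 -0.3153  0.9481  0.5127]
[[318.2802 209.9756]
 [318.4254 157.7113]
 [318.9826  71.5328]
 [317.8768 101.0247]]
gauge_knob {'uv': [315.4, 129.5], 'conf': 0.67} [ 0.5579 -0.1861  0.0873]
gauge_knob {'uv': [318.4, 164.6], 'conf': 0.58} [ 0.5553 -0.2207  0.088 ]
plunger_tip {'uv': [315.7, 104.2], 'conf': 0.5} [ 0.5621 -0.1624  0.0791]
brass_end {'uv': [317.7, 34.9], 'conf': 0.71} [ 0.5739 -0.1024  0.0842]
brass_end {'uv': [499.9, 70.4], 'conf': 0.24} [ 0.7723 -0.1566  0.032 ]
```

View pics/w5.png

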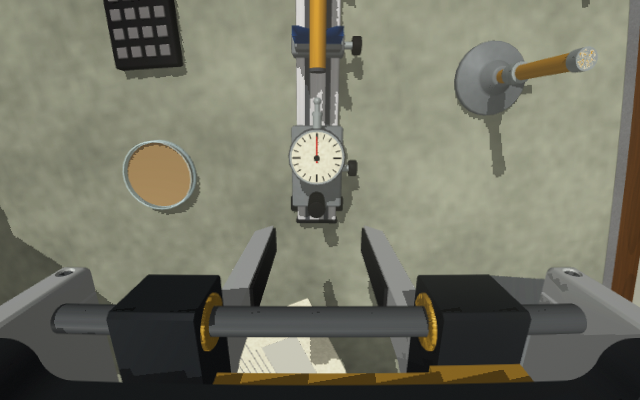

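The wrist view shows the tube end at (317,70), the plunger tip at (317,98), and the dial at (317,158) with its needle pointing at the tube (free). The knob is near (317,208), as predicted. I'll descend over the knob and grip it across the bar.

{"api": "send_rows", "payload": {"series": [[[-0.026, -0.001, 0.05, 0, 0, 0, 0], [-0.026, -0.001, 0.13, 0, 0, 0, 0], [-0.026, -0.001, 0.2, 0, 0, 0, 0], [-0.026, -0.001, 0.25, 0, 0, 0, 0], [-0.026, -0.001, 0.268, 0, 0, 0, 0], [-0.026, -0.001, 0.268, 0, 0, 0, -0.4], [-0.026, -0.001, 0.268, 0, 0, 0, -1], [-0.026, -0.001, 0.268, 0, 0, 0, -1]]], "force": 15}}

```text
time: 11.48
ee_pos: [0.5475, -0.2669, 0.0675]
tcp_rot: [0.763, 0.647, -0.0, 0.0]
force: [-7.4, 0.9, 4.7]
finger_gap: 0.0202
grasp_force: 3.5
```

{"api": "send_rows", "payload": {"series": [[[0, 0, 0, 0, 0, 0, -1], [0, 0, 0, 0, 0, 0, -1], [0, 0, 0, 0, 0, 0, -1]]]}}

```text
time: 11.85
ee_pos: [0.5462, -0.2667, 0.0672]
tcp_rot: [0.763, 0.647, -0.0, -0.001]
force: [-4.5, 1.1, 5.7]
finger_gap: 0.0175
grasp_force: 15.0
```

{"api": "send_rows", "payload": {"series": [[[0.006, -0.002, 0, 0, 0, 0, -1], [0.014, -0.002, 0, 0, 0, 0, -1], [0.022, -0.002, 0, 0, 0, 0, -1], [0.03, -0.002, 0, 0, 0, 0, -1], [0.038, -0.002, 0, 0, 0, 0, -1], [0.044, -0.002, 0, 0, 0, 0, -1], [0.044, -0.002, 0, 0, 0, 0, -1]]]}}

```text
time: 12.72
ee_pos: [0.5498, -0.2463, 0.0673]
tcp_rot: [0.763, 0.647, -0.001, 0.001]
force: [-3.1, -2.1, 4.4]
finger_gap: 0.0176
grasp_force: 15.0
```

```bash
cat > dial.py <<'E'
from h import *
np.set_printoptions(precision=4,suppress=True)
s=bot.observe(); c=cam('wrist'); im,D=imaging.capture('wrist'); np.save('w6.npy',im)
e=s['ee_pos']; d=np.array([e[0]+.052*.163,e[1]+.052*.987,.087]); q=proj(c,d)[0]
print(e,s['force'],s['finger_gap'],'dial px',q)
x,y=int(q[0]),int(q[1]); A=im[y-35:y+35,x-40:x+40].astype(int)
m=(A[:,:,0]>150)&(A[:,:,1]<110)&(A[:,:,2]<110); r,k=np.nonzero(m)
print('red n',len(r), 'cols',k.mean()+x-40,'rows',r.mean()+y-35,k.min()+x-40,k.max()+x-40,r.min()+y-35,r.max()+y-35) if len(r) else print('no red')
tip=proj(c,[[.5702,-.1326,.075]])[0]; print('end px',tip)
E
python3 dial.py; python3 -c "
from h import *
im=np.load('w6.npy'); save('w6.png',im,(240,0,400,260),2.3)"
```

```text
[ 0.5498 -0.2463  0.0673] [-3.0819 -2.0592  4.373 ] 0.017576193361402617 dial px [319.584  167.4111]
red n 67 cols 318.6119402985075 rows 147.62686567164178 317 320 132 173
end px [322.7172  46.7984]
```

View pics/w6.png

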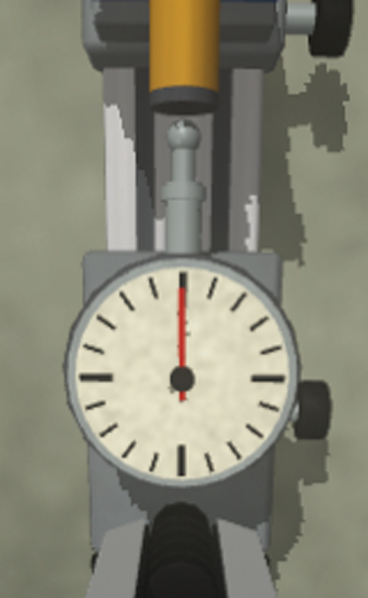

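The tip at (319,53) is still about 5 mm short of the tube's end face at (320,44), and the needle is still at zero. I'll advance another 9 mm and read the needle.

{"api": "send_rows", "payload": {"series": [[[0.004, 0, 0, 0, 0, 0, -1], [0.008, 0, 0, 0, 0, 0, -1], [0.012, 0, 0, 0, 0, 0, -1], [0.015, 0, 0, 0, 0, 0, -1], [0.018, 0, 0, 0, 0, 0, -1], [0.018, 0, 0, 0, 0, 0, -1]]]}}

```text
time: 13.52
ee_pos: [0.5511, -0.2381, 0.0672]
tcp_rot: [0.763, 0.646, -0.001, 0.001]
force: [-4.3, -4.4, 5.6]
finger_gap: 0.0174
grasp_force: 15.0
```

```bash
python3 dial.py
```

```text
[ 0.5511 -0.2381  0.0672] [-4.3342 -4.3951  5.5917] 0.01737534214691166 dial px [319.5504 167.4586]
red n 90 cols 309.8333333333333 rows 180.66666666666666 301 323 157 197
end px [322.5504  63.5022]
```

The needle tip is at (301,197) about centre (319,164). That is about 208° clockwise, so about 5.8 mm pressed, in range. Now I'll release and retreat.

{"api": "send_rows", "payload": {"series": [[[-0.001, 0, 0, 0, 0, 0, -0.5], [-0.001, 0, 0, 0, 0, 0, -0.2], [-0.001, 0, 0, 0, 0, 0, 0], [-0.001, 0, 0, 0, 0, 0, 0], [-0.001, 0, -0.04, 0, 0, 0, 0], [-0.001, 0, -0.12, 0, 0, 0, 0], [-0.001, 0, -0.22, 0, 0, 0, 0], [-0.001, 0, -0.26, 0, 0, 0, 0]]]}}

```text
time: 14.58
ee_pos: [0.553, -0.2373, 0.1994]
tcp_rot: [0.763, 0.647, 0.001, 0.002]
force: [-1.3, -0.3, -0.3]
finger_gap: 0.0472
grasp_force: 0.0
```

{"api": "send_rows", "payload": {"series": [[[0, 0, 0, 0, 0, 0, 0], [0, 0, 0, 0, 0, 0, 0]]]}}

```text
time: 14.82
ee_pos: [0.551, -0.2359, 0.1952]
tcp_rot: [0.763, 0.647, -0.0, -0.001]
force: [-0.1, -0.3, 0.2]
finger_gap: 0.047
grasp_force: 0.0
```

```bash
python3 dial.py; python3 -c "
from h import *
c=cam('top'); im,D=imaging.capture('top'); a=im[130:210,290:450]
save('t2.png',im,(170,130,450,260),2.8)
w=np.load('w6.npy'); save('w7.png',w,(240,0,400,260),2.3)"
```

```text
[ 0.551  -0.2359  0.1952] [-0.1193 -0.3371  0.2386] 0.04703852467411763 dial px [319.3912 144.9696]
red n 22 cols 313.6363636363636 rows 156.3181818181818 310 321 142 164
end px [321.666   88.6194]
```

View pics/w7.png

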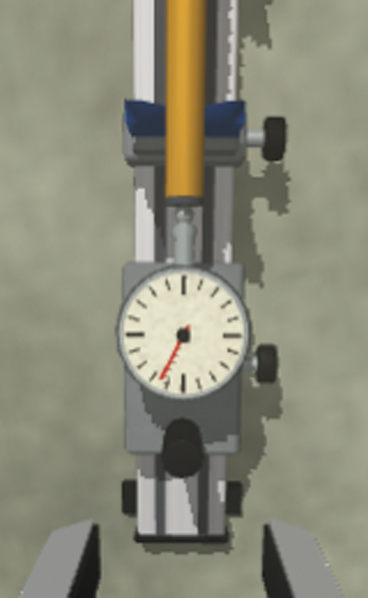

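The needle reads about 5.7 mm, and the tube lies in the rests with the gripper clear. The ring's play (3.5 mm) is within tolerance even if the plunger nudged the tube. I'm handing in.

```bash
python3 -c "
from cell import close_job
print(close_job())"
```

```text
the job is handed in; nothing more can be done
None
```

I handed the job in: the brass tube lies level and released in the V rests with its ring in the slot, and the gauge plunger is pressed in about 5.7 mm (my reading of the needle); I don't have the judge's result.

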